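# Eject a spent dish into the tip cart and tip it into the discard pan

### The arm

A 7-joint arm with a two-finger parallel gripper is mounted at the origin on the work surface. World frame = base frame: x ahead of the robot, y to its left, z up, the work surface at z = 0. Lengths are in m, angles in rad, forces in N, time in s.
With the tool pointing down it reaches from about 0.35 to 0.9 m from the base axis. Payload 8.1 kg.
Tool frame: the origin (TCP) lies at the very end of the fingers, on their centre line; the grasp point (between the pads) lies 19 mm behind it (robot.hold_point_z is the distance from the TCP to the grasp point, in m); z points along the fingers, y is the direction in which the jaws open and shut (so a half turn about z gives the same grasp; the last joint's range is limited). The gripper opens to 92 mm and grips with 3 to 60 N. Pads are 19 mm wide; open, the fingers measure 130 mm over their backs; the gripper's body (75 mm by 190 mm) begins 47 mm behind the grasp point.
Start: joints at [-1.362, 0.434, 0.025, 1.573, -0.012, 1.134, -0.075], TCP at [0.192, 0.595, 0.227] pointing down, gripper open.
Joint ranges: [-2.62, 2.62], [-0.44, 2.09], [-1.27, 1.32], [0.08, 2.57], [-1.32, 4.46], [0.12, 2], [-2.74, 2.74]. Speed limits (rad/s): [2.22, 2.22, 3.01, 3.01, 3.14, 3.14, 3.14].

### API

Orientations are given as [roll, pitch, yaw] about the fixed x, y, z axes, in that order (R = Rz(yaw) Ry(pitch) Rx(roll)).
In Python, from rig import robot, viewer gives the robot as it stands.
- The arm moves only by the tool move_arm, never from a script. Its argument "steps" is one flat list of numbers, 4 for each row, row after row: the shift along the world's x, y, z in mm, then the turn about the world's z in degrees. A call has 1 to 12 rows; each row shifts and turns the commanded pose from where the row before left it; what a row does not reach is not made up. A row lasts 1/12 s, in which the tool goes at most 41.7 mm and 7.16 degrees, less where a joint would pass 70% of its speed; a pose out of reach is approached as far as the arm can. A call with a gripper value outside its range is refused whole. "grip" is the opening, from 0 (shut) to 1 (fully open), set as the call begins (left out, the last holds). The fingers move at their own pace and stop on an object; "grip_force" is the grip in N (left out, the last holds). Time passes only in rows, so rows that do not move let the fingers close. It gives the time, the measured TCP pose, the force and the opening at its end, in the units of the state.
- robot.get_obs(): the state, without advancing time (a new reading comes with each control period).
- viewer.read_camera(name): name is "scene" or "top"; returns the picture (400x640x3 uint8, red, green, blue); there is no depth.
- viewer.calibration(name): a dict with "intrinsics" (3x3 intrinsics, pixels), "world_to_cam" (4x4, takes a point from world to camera coordinates). Camera axes: x right, y down, z forward; pixel columns grow to the right and rows downward; lengths in m; the calibration is good to about 2 mm. A picture is of the moment at which its call begins. calibration takes no time and is no camera call.
- robot.sign_off(): hands the job in, once; it reports no verdict.
The state is a dict: "time": time; "qpos": joint angles; "qd": joint speeds; "joint_efforts": joint torques, N m; "tool_pos": TCP position; "orientation": TCP orientation; "wrist_force": force on the tool from outside, world axes, zero at the start; "moment": the same for the moment, N m; "grip_width": finger opening in m.
Only numpy, scipy, OpenCV 4.12 (cv2) and the standard library are available. Lean on these libraries where they do the work, as an engineer would, in place of code of your own. Each camera call takes 0.05 s, during which the arm holds its last target.

### The job

Clear the spent dish from the ejector dock without touching the dish itself: lift the dock's gate, push the spring ejector all the way so that the dish drops into the small tip cart, and let the ejector spring back. Then lift the cart's handle until the dish slides over the wheels into the steel discard pan, and lower the handle gently until the cart stands on its foot again. Leave the gate pushed fully down, let go of everything, and do not disturb the tip box, the stack of dishes or the bottle.

Things in the scene. Friction and masses are not known exactly. Their poses are not given: they have to be found in the camera images.
- dish: The spent dish: a closed round flat dish of smooth white plastic (it slips easily on metal, it slides on a slope of 20 degrees at most), diameter 70, height 20, about 60 g. Origin at the centre of its underside. It starts in the dock's pocket with its centre 43 mm behind the mouth, behind the shut gate; side walls (clear, 24 high) leave it 1.5 mm each side.
- dock: Ejector dock, a fixed white stand with a deck 110 wide and 205 long, deck top 135 above the bench. Origin on the bench under the middle of the mouth (the deck's edge); its y axis points from the mouth back along the deck, so the dish leaves along -y, into the tip cart that stands there; x is across the deck, z up. The mouth has two aluminium posts at x = +-44.5, 62 high above the deck, 9 thick.
- gate (a joint): Gate of the dock: height raised in m, 0 = shut, 0.032 = fully up. It slides straight up and down between the posts and stays where it is left (stiff, about 4 N). The dish is 20 high; raised by 25 or more the gate lets it pass.
- gate_knob (a point): Centre of the gate's black grip bar, which is 60 long (along the dock's x), 12 thick (along the dock's y), 18 high; with the gate shut its centre is 187 above the bench, 52 above the deck, 4.5 behind the mouth. Its axes are parallel to the dock's; it moves with the gate. Free space 20 below the bar's underside on the inside (above the dish) and more outside.
- ejector (a joint): Spring ejector slide: travel in m, 0 = back at rest, 0.088 = pushed fully in; moves along the dock's -y. The spring pushes back with 1.5 N at rest, 6 N fully in, and returns it when let go. Fully in, its blade stands 8 mm out of the mouth, which puts the dish into the cart.
- ejector_push (a point): Middle of the rear face of the ejector's black upright push plate (60 wide across the deck, 6 thick, from 3 to 55 above the deck; this point 34 above the deck). Push here along the dock's -y. It moves with the ejector; axes parallel to the dock's. At rest it is 176 behind the mouth; the deck runs on 29 mm behind it with nothing standing there.
- skip (a joint): Tilt of the tip cart's tray with its handle, in rad, 0 = standing on its foot, 0.82 = tipped forward to its stop. Handle lifted = grows. It pivots about the axle of its two wheels (point skip_axle), which are chocked on a fixed plate. Weight about 0.55 kg; let go it falls back.
- skip_handle (a point): Middle of the cart's black handle bar: round, 16 thick, 110 long, across the cart (along its y axis), held at its ends by two thin arms. It turns with the cart body. At tilt 0 it lies 200 mm behind the axle (cart -x) and 80 above it, 145 above the bench.
- skip_axle (a point): Middle of the wheel axle, 65 above the bench: the pivot of the cart body. Its axes turn with the tray, y along the axle, x forward to the pan when level. Positive tilt turns about +y.
- skip_floor (a point): Centre of the cart's tray floor (170 along x, 130 along y), turns with the body; at tilt 0 it is 107 above the bench and 35 behind the axle. Walls 34 high at the back and the far side, 20 on the dock's side, open in front (+x).
- pan: Fixed dark steel discard pan in front of the cart's open end: outside 170 along x, 200 along y, walls 4 thick and 50 high, the wall away from the cart 120 high. Origin at the bench under the outside middle of the wall nearest the cart; x points into the pan, away from the cart, so the pan spans x 0 to 170, y -100 to +100. The wall starts 45 to 53 ahead of the axle, under the tray's front edge.
- tip_box: Bystander: pipette tip box, white with a yellow lid, 124 x 89 x 63, standing on the bench. Origin at the centre of its underside.
- dish_stack: Bystander: stack of four round white dishes, diameter 90, 60 high. Origin at the centre of its underside.
- bottle: Bystander: clear jar-shaped bottle with paper label and cap, diameter 70, 130 high. Origin at the centre of its underside.

How it is judged:
On the way, in this order (a step that is already met when the one before it is completed fails the run):
1. the gate is raised (value of joint gate above 0.022 m), for 0.1 s.
2. the ejector is pushed in (value of joint ejector above 0.04 m), for 0.1 s.
3. the dish lies in the cart's tray and the ejector has sprung back (x of dish in the frame of skip_floor between -0.087 and 0.087 m and y of dish in the frame of skip_floor between -0.067 and 0.067 m and z of dish in the frame of skip_floor between -0.006 and 0.034 m and value of joint ejector below 0.008 m and linear speed of dish below 0.03 m/s and value of joint skip below 0.1 rad), for 0.1 s.
4. the cart is tipped and the dish is in the pan (x of dish in the frame of pan between 0 and 0.17 m and y of dish in the frame of pan between -0.1 and 0.1 m and z of dish in the frame of pan between -0.005 and 0.06 m and value of joint skip above 0.3 rad), for 0.1 s.
5. the cart is lowered back on its foot (value of joint skip below 0.04 rad), for 0.2 s.
At the end, for the whole second after the job is handed in: The dish lies at rest inside the discard pan, the cart stands on its foot (tilt under 0.04 rad), the gate is down (within 6 mm) and the ejector is back (within 8 mm); nothing is touched (x of dish in the frame of pan between 0 and 0.17 m and y of dish in the frame of pan between -0.1 and 0.1 m and z of dish in the frame of pan between -0.005 and 0.06 m and linear speed of dish below 0.02 m/s and value of joint skip below 0.04 rad and value of joint gate below 0.006 m and value of joint ejector below 0.008 m).
It fails at once if the fingers touch the dish (contact force between the fingers and dish above 0.5 N).
It fails at once if the cart is let fall back (faster than 3 rad/s downwards) (velocity of joint skip below -3 rad/s).
It fails at once if the tip box is disturbed (moved more than 30 mm) (distance of tip_box from where it was at the start of the episode above 0.03 m).
It fails at once if the stack of dishes is disturbed (moved more than 30 mm) (distance of dish_stack from where it was at the start of the episode above 0.03 m).
It fails at once if the bottle is disturbed (moved more than 30 mm) (distance of bottle from where it was at the start of the episode above 0.03 m).
It also fails if it takes over 72 s, if anything falls off the work surface, if the arm or the gripper's body presses on something with over 40 N, if the wrist force passes 120 N, or if a joint passes its speed limit or range.

## Working session

There is one attempt and no reset: what is moved stays moved. The work goes in short steps, Python scripts to look and compute and a tool call to move; the robot and the scene stay as the last step left them, time stands still between calls to the robot, and variables do not carry over. Pictures are saved under pics/ and viewed, and the job is handed in when it is done.

Besides the shell and the picture viewer there is one more tool, called as name(argument=value, ...), one argument or row to a line, values as JSON. move_arm: Moves the arm, as the interface text tells. Its arguments: {"type":"object","properties":{"steps":{"type":"array"},"grip":{"type":"number"},"grip_force":{"type":"number"}},"required":["steps"]}

```bash
ls; mkdir -p pics
python3 - <<'E'
from rig import robot, viewer
import cv2, numpy as np
for n in ("scene","top"):
    im=viewer.read_camera(n); cv2.imwrite(f"pics/{n}0.png",im[:,:,::-1])
    c=viewer.calibration(n); print(n,np.round(c["intrinsics"],1).tolist(),np.round(c["world_to_cam"],4).tolist())
o=robot.get_obs(); print({k:np.round(v,3).tolist() for k,v in o.items()})
E
```

```text
pics
scene [[409.7, 0.0, 329.3], [0.0, 409.7, 203.5], [0.0, 0.0, 1.0]] [[-0.4584, 0.8886, -0.0169, 0.2842], [0.7178, 0.3589, -0.5966, -0.315], [-0.524, -0.2856, -0.8024, 1.6886], [0.0, 0.0, 0.0, 1.0]]
top [[447.7, 0.0, 317.8], [0.0, 447.7, 195.1], [0.0, 0.0, 1.0]] [[0.0213, -0.9995, 0.0248, -0.045], [-0.9809, -0.0257, -0.1929, 0.5868], [0.1934, -0.0202, -0.9809, 1.3775], [0.0, 0.0, 0.0, 1.0]]
{'time': 0.1, 'qpos': [-1.362, 0.435, 0.025, 1.574, -0.012, 1.134, -0.075], 'qd': [-0.001, -0.003, -0.001, -0.004, 0.001, -0.001, 0.002], 'joint_efforts': [0.003, -66.913, 0.987, -31.515, -0.061, 0.037, 0.0], 'tool_pos': [0.192, 0.594, 0.226], 'orientation': [-3.14, 0.0, 2.83], 'wrist_force': [0.07, 0.211, 0.198], 'moment': [-0.016, -0.02, 0.055], 'grip_width': 0.092}
```

View pics/scene0.png

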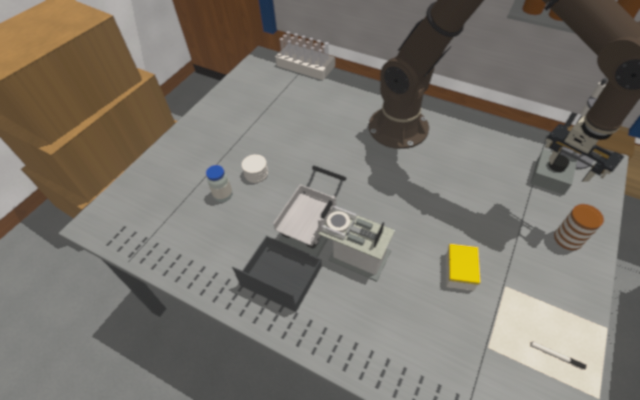

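View pics/top0.png

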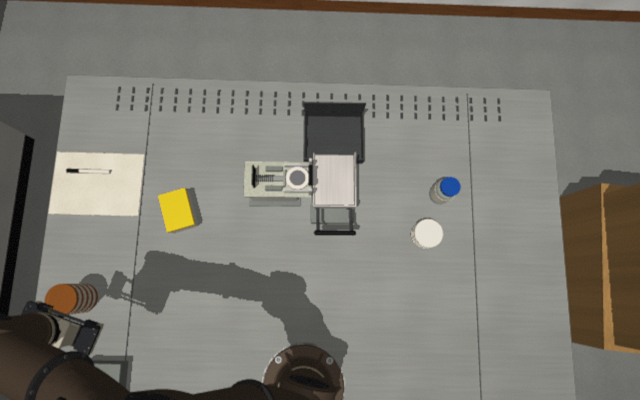

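The dock sits near top pixel (280,180), with the gate near (311,178) and the push plate at (254,176). The cart tray is around (335,180) with its handle at (335,233), and the pan is at (335,130). The gripper is at the far left. I'll zoom in for measurements.

Run:
```python
import cv2
a=cv2.imread("pics/top0.png")[90:245,235:375]; cv2.imwrite("pics/top0z.png",cv2.resize(a,None,fx=5,fy=3.8*5/5,interpolation=cv2.INTER_CUBIC) if 0 else cv2.resize(a,None,fx=3.8,fy=3.8,interpolation=cv2.INTER_CUBIC))
a=cv2.imread("pics/scene0.png")[155:310,230:400]; cv2.imwrite("pics/scene0z.png",cv2.resize(a,None,fx=3.8,fy=3.8,interpolation=cv2.INTER_CUBIC))
```

```text
(no output)
```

View pics/top0z.png

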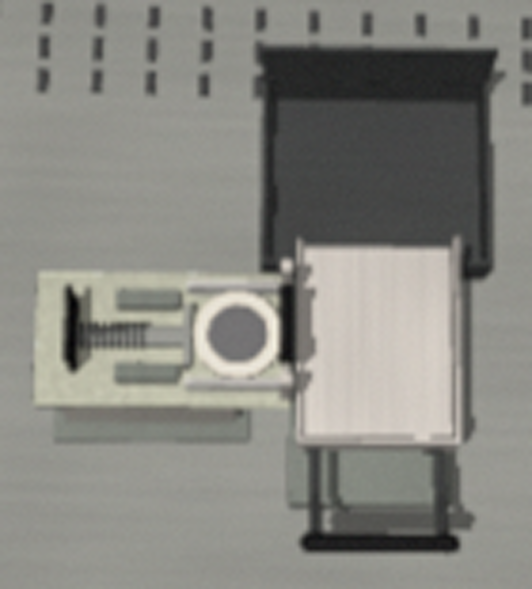

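View pics/scene0z.png

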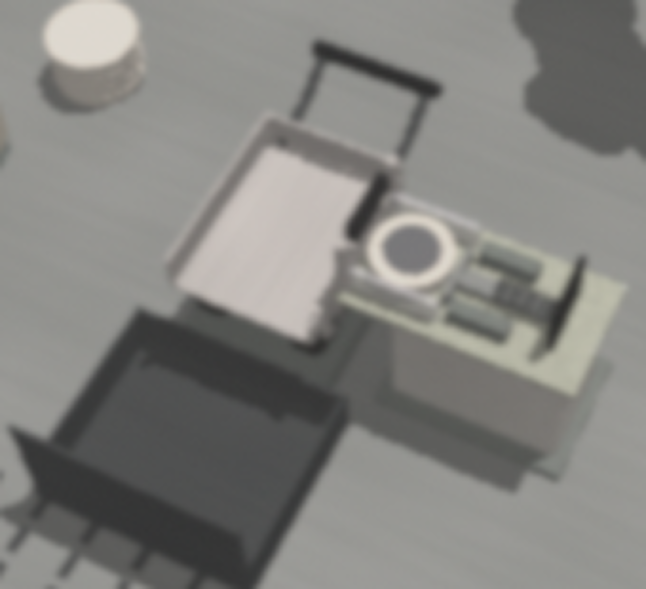

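```bash
cat > h.py <<'E'
from rig import robot, viewer
import numpy as np, cv2
C={n:viewer.calibration(n) for n in("scene","top")}
def ray(n,p):
    K=np.array(C[n]["intrinsics"]);T=np.array(C[n]["world_to_cam"])
    d=T[:3,:3].T@np.linalg.inv(K)@np.array([p[0],p[1],1.]); return -T[:3,:3].T@T[:3,3], d
def plane(n,p,z):
    o,d=ray(n,p); return o+d*(z-o[2])/d[2]
def tri(pt,ps):
    A=[];b=[]
    for n,p in(("top",pt),("scene",ps)):
        o,d=ray(n,p); d/=np.linalg.norm(d); M=np.eye(3)-np.outer(d,d); A.append(M);b.append(M@o)
    return np.linalg.lstsq(np.vstack(A),np.hstack(b),rcond=None)[0]
def proj(n,X):
    K=np.array(C[n]["intrinsics"]);T=np.array(C[n]["world_to_cam"]); q=K@(T[:3,:3]@np.array(X)+T[:3,3]); return q[:2]/q[2]
tz=lambda u,v:(u/3.8+235,v/3.8+90)
sz=lambda u,v:(u/3.8+230,v/3.8+155)
E
python3 - <<'E'
from h import *
np.set_printoptions(precision=4,suppress=True)
P=lambda l,*a:print(l,plane(*a))
for q in [(37,270),(34,402)]: P("deck rear top",'top',tz(*q),.135)
for q in [(626,287),(574,393)]: P("deck rear scn",'scene',sz(*q),.135)
P("dish t",'top',tz(237,333),.155);P("dish s",'scene',sz(412,249),.155)
for q in [(308,543),(453,543)]: P("handle t",'top',tz(*q),.145)
for q in [(320,50),(433,90)]: P("handle s",'scene',sz(*q),.145)
P("handle tri",'top',tz(380.5,543),.145); print(tri(tz(380.5,543),sz(376.5,70)))
for q in [(70,287),(70,370)]: P("plate top t",'top',tz(*q),.190)
for q in [(583,257),(550,345)]: P("plate top s",'scene',sz(*q),.190)
for q in [(280,285),(280,362),(297,285),(297,362)]: P("knob t",'top',tz(*q),.196)
for q in [(380,177),(352,228)]: P("knob s",'scene',sz(*q),.196)
for q in [(265,272),(490,275)]: P("pan near t",'top',tz(*q),.05)
for q in [(300,243),(458,243),(298,440),(462,440)]: P("tray t",'top',tz(*q),.12)
P("box",'top',(176,207),.063);P("stack",'top',(428,234),.06);P("bottle",'top',(450,187),.13)
E
```

```text
deck rear top [0.6727 0.1964 0.135 ]
deck rear top [0.5643 0.1931 0.135 ]
deck rear scn [0.5661 0.1956 0.135 ]
deck rear scn [0.6719 0.1961 0.135 ]
dish t [0.6202 0.0333 0.155 ]
dish s [0.6215 0.0346 0.155 ]
handle t [ 0.4563 -0.0267  0.145 ]
handle t [ 0.459  -0.1397  0.145 ]
handle s [ 0.4624 -0.1351  0.145 ]
handle s [ 0.4594 -0.0261  0.145 ]
handle tri [ 0.4576 -0.0831  0.145 ]
[ 0.4578 -0.0826  0.1406]
plate top t [0.6448 0.1622 0.19  ]
plate top t [0.5794 0.159  0.19  ]
plate top s [0.5913 0.1643 0.19  ]
plate top s [0.6734 0.1728 0.19  ]
knob t [0.6494 0.0003 0.196 ]
knob t [ 0.5886 -0.0013  0.196 ]
knob t [ 0.6497 -0.0128  0.196 ]
knob t [ 0.589  -0.0143  0.196 ]
knob s [ 0.5967 -0.0058  0.196 ]
knob s [ 0.6496 -0.0027  0.196 ]
pan near t [0.6996 0.0137 0.05  ]
pan near t [ 0.7023 -0.1803  0.05  ]
tray t [ 0.7057 -0.0151  0.12  ]
tray t [ 0.7094 -0.1451  0.12  ]
tray t [ 0.5417 -0.0173  0.12  ]
tray t [ 0.545  -0.1491  0.12  ]
box [0.5366 0.415  0.063 ]
stack [ 0.4707 -0.3827  0.06  ]
bottle [ 0.6093 -0.4357  0.13  ]
```

move_arm(
  steps=[0,0,40,0,0,0,40,0,15,-25,15,2,20,-30,0,2,20,-30,0,2,20,-30,0,2,20,-30,0,2,20,-30,0,2,20,-30,0,2,20,-30,0,2,20,-30,0,2,20,-30,0,1],
  grip=0.5,
)

```text
time: 1.1
tool_pos: [0.3873, 0.298, 0.3216]
orientation: [-3.141, -0.0, -3.12]
wrist_force: [0.1, 0.7, 0.2]
grip_width: 0.0458
```

move_arm(
  steps=[20,-30,0,0,20,-30,0,0,20,-30,0,0,20,-30,0,0,20,-30,0,0,20,-30,0,0,20,-30,0,0,20,-30,0,0,20,-30,0,0,25,-30,0,0,25,-15,0,0,0,0,0,0],
)

```text
time: 2.1
tool_pos: [0.6194, -0.0204, 0.3206]
orientation: [-3.138, -0.0, -3.128]
wrist_force: [-1.7, 0.5, -0.4]
grip_width: 0.0455
```

move_arm(
  steps=[0,7,-30,0,0,7,-30,0,0,0,-25,0,0,0,0,0,0,0,0,0],
)

```text
time: 2.52
tool_pos: [0.6158, -0.0009, 0.2359]
orientation: [-3.141, -0.003, -3.122]
wrist_force: [0.5, 0.4, 1.3]
grip_width: 0.0462
```

```bash
cat > snap.py <<'E'
import sys
from h import *
i=sys.argv[1]; s=3.8
print(np.round(robot.get_obs()["tool_pos"],4),np.round(robot.get_obs()["qpos"],2))
for n,(r0,r1,c0,c1) in {"top":(90,245,235,375),"scene":(155,310,230,400)}.items():
    im=viewer.read_camera(n)[r0:r1,c0:c1,::-1]
    cv2.imwrite(f"pics/{n}{i}z.png",cv2.resize(im,None,fx=s,fy=s,interpolation=cv2.INTER_CUBIC))
a=cv2.imread(f"pics/top{i}z.png");b=cv2.imread(f"pics/scene{i}z.png")
w=np.hstack([a,b]); cv2.imwrite(f"pics/both{i}.png",cv2.resize(w,None,fx=.67,fy=.67,interpolation=cv2.INTER_AREA))
E
python3 snap.py 1
```

```text
[ 0.6158 -0.0009  0.2359] [-0.35  0.42  0.38  1.6  -0.17  1.15  1.66]
```

View pics/both1.png

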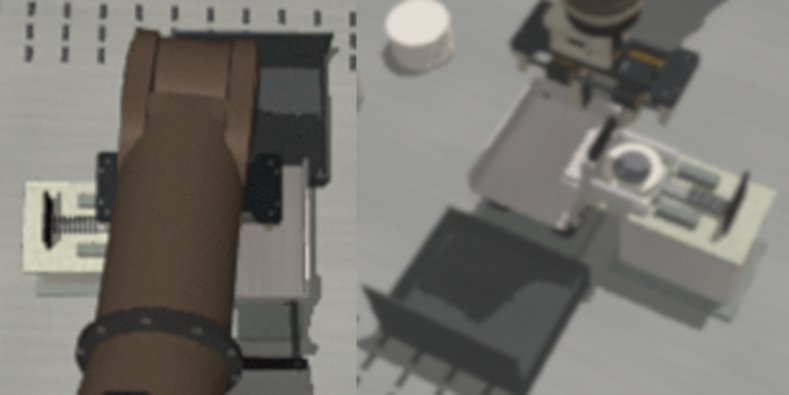

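The fingers straddle the bar, with one on each side of the gate in the scene view. I'll shift about 5 mm in -y, then descend and grip.

move_arm(
  steps=[2,-2,-15,0,2,-2,-15,0,0,-1,-15,0,0,0,-12,0,0,0,-6,0,0,0,0,0,0,0,0,0],
)

```text
time: 3.2
tool_pos: [0.6212, -0.0061, 0.1745]
orientation: [3.142, 0.001, -3.122]
wrist_force: [0.9, -0.5, 0.1]
grip_width: 0.046
```

move_arm(
  steps=[0,0,0,0,0,0,0,0,0,0,0,0,0,0,0,0,0,0,0,0,0,0,0,0],
  grip=0,
  grip_force=20,
)

```text
time: 3.7
tool_pos: [0.6208, -0.0045, 0.1739]
orientation: [3.14, 0.0, -3.121]
wrist_force: [-0.4, -2.8, 2.5]
grip_width: 0.0121
```

move_arm(
  steps=[0,0,6,0,0,0,6,0,0,0,6,0,0,0,6,0,0,0,6,0,0,0,2,0,0,0,0,0,0,0,0,0],
)

```text
time: 4.37
tool_pos: [0.6206, -0.0047, 0.2048]
orientation: [3.141, -0.001, -3.121]
wrist_force: [4.6, 4.6, -12.5]
grip_width: 0.0117
```

move_arm(
  steps=[0,0,0,0,0,0,0,0,0,0,0,0,0,0,25,0,0,0,35,0,0,10,35,-7,0,20,0,-7,0,25,0,-7,0,25,0,-7,0,25,0,-7,0,25,0,-7,0,25,0,-7],
  grip=0.5,
)

```text
time: 5.37
tool_pos: [0.6207, 0.1495, 0.3014]
orientation: [3.141, 0.0, 2.299]
wrist_force: [0.4, -0.4, 0.9]
grip_width: 0.0462
```

move_arm(
  steps=[0,10,0,-7,0,10,0,-7,-4,0,0,-7,0,0,0,-7,0,0,0,-6,0,0,0,0,0,0,0,0],
  grip=0,
)

```text
time: 5.95
tool_pos: [0.6168, 0.1686, 0.3011]
orientation: [3.141, 0.0, 1.716]
wrist_force: [-0.2, 0.1, 0.9]
grip_width: 0.0036
```

```bash
python3 snap.py 2
```

```text
[0.6168 0.1686 0.3011] [-0.79  0.46  0.7   1.46 -0.3   1.32  0.07]
```

View pics/both2.png

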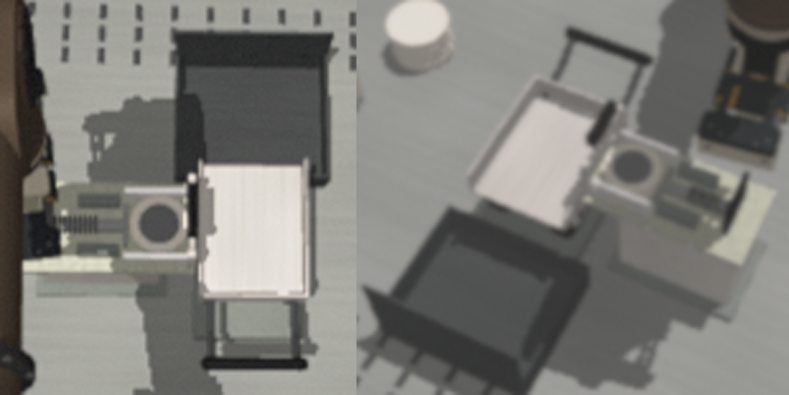

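The gate stayed up: in the scene view the bar moved from about (600,138) to (600,122). Next I'll lower the closed fingers behind the push plate.

move_arm(
  steps=[0,12,0,-4,0,13,0,-3,0,0,-20,0,0,0,-30,0,0,0,-30,0,0,0,-30,0,0,0,-20,0,0,0,-6,0,0,0,0,0,0,0,0,0],
)

```text
time: 6.88
tool_pos: [0.6174, 0.1937, 0.1658]
orientation: [3.141, -0.0, 1.591]
wrist_force: [0.1, -0.3, 0.6]
grip_width: 0.0006
```

```bash
python3 snap.py 3
```

```text
[0.6174 0.1937 0.1658] [-0.81  0.59  0.66  1.63 -0.4   1.07 -0.01]
```

View pics/both3.png

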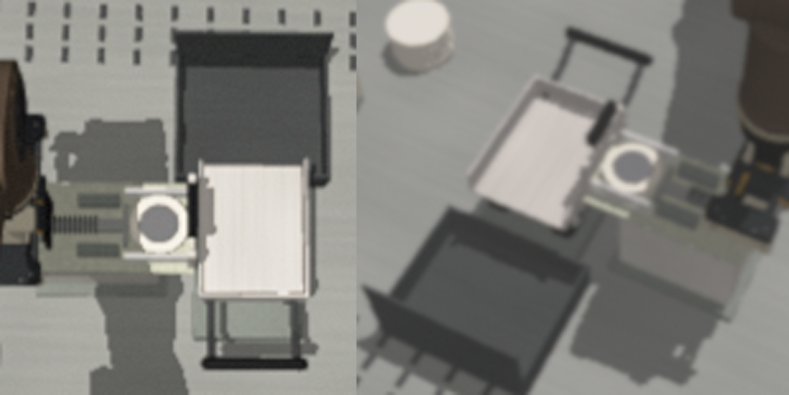

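move_arm(
  steps=[0,-8,0,0,0,-8,0,0,0,-8,0,0,0,-8,0,0,1,-8,0,0,0,-8,0,0,0,-8,0,0,1,-8,0,0,0,-8,0,0,0,-8,0,0,0,-8,0,0,0,-8,0,0],
)

```text
time: 7.98
tool_pos: [0.619, 0.0977, 0.1647]
orientation: [3.141, -0.001, 1.591]
wrist_force: [1.8, 5.6, 2.3]
grip_width: 0.0005
```

move_arm(
  steps=[0,-5,0,0,0,-5,0,0,0,-2,0,0,0,0,0,0,0,0,0,0],
)

```text
time: 8.4
tool_pos: [0.6191, 0.0896, 0.1648]
orientation: [3.141, -0.005, 1.594]
wrist_force: [0.7, 14.0, 2.9]
grip_width: 0.0004
```

```bash
python3 snap.py 4
```

```text
[0.6191 0.0896 0.1648] [-0.66  0.55  0.66  1.69 -0.39  1.04  0.15]
```

View pics/both4.png

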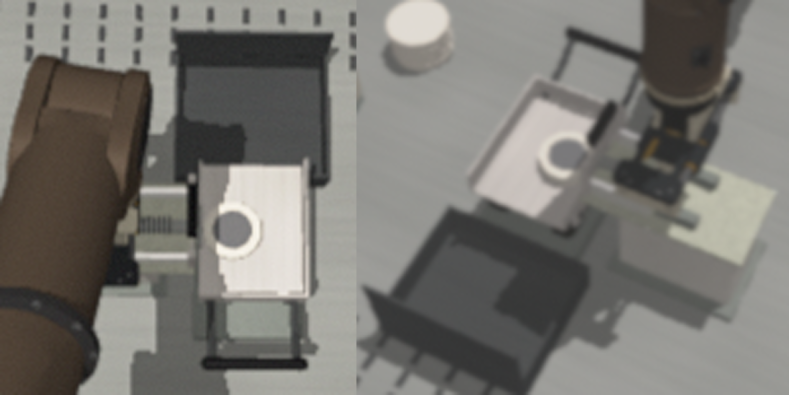

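At full stop (14 N), the dish dropped flat into the tray, at top-zoom pixel (233,230). I'll let the ejector follow the fingers back.

move_arm(
  steps=[0,8,0,0,0,10,0,0,0,10,0,0,0,10,0,0,0,10,0,0,0,10,0,0,0,10,0,0,0,10,0,0,0,10,0,0,0,10,0,0,0,8,0,0,0,0,0,0],
)

```text
time: 9.5
tool_pos: [0.6188, 0.194, 0.1645]
orientation: [3.141, -0.0, 1.593]
wrist_force: [1.0, -0.3, 0.1]
grip_width: 0.0004
```

move_arm(
  steps=[0,0,30,0,0,0,40,0,0,0,40,0,0,-20,20,0,0,-30,0,0,0,-30,0,0,0,0,0,0],
)

```text
time: 10.08
tool_pos: [0.6191, 0.1027, 0.2964]
orientation: [3.139, 0.004, 1.581]
wrist_force: [0.7, -0.9, 0.5]
grip_width: 0.0002
```

```bash
python3 snap.py 5
```

```text
[0.6191 0.1027 0.2964] [-0.73  0.45  0.74  1.5  -0.31  1.3   0.05]
```

View pics/both5.png

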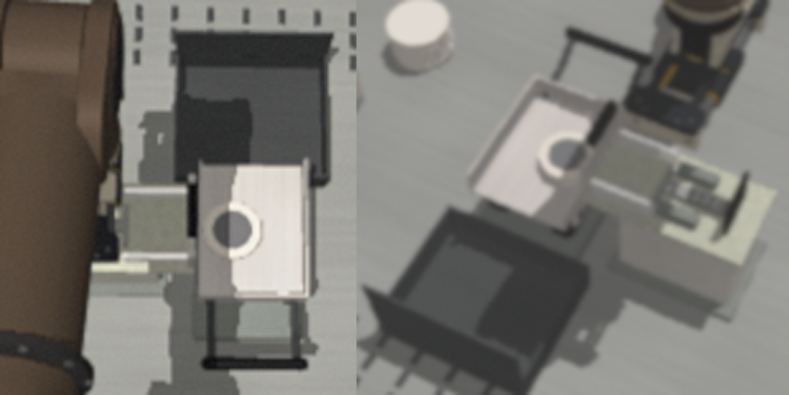

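The ejector is back at its rest position and the dish is lying in the tray. Next I'll push the gate down with closed fingers.

move_arm(
  steps=[0,-25,0,0,0,-30,0,0,0,-30,0,0,1,-22,0,0,0,0,-20,0,0,0,-20,0,0,0,-10,0,0,0,0,0,0,0,0,0],
)

```text
time: 10.93
tool_pos: [0.6197, 0.0058, 0.2445]
orientation: [-3.141, 0.0, 1.592]
wrist_force: [0.1, 0.5, -0.4]
grip_width: 0.0004
```

move_arm(
  steps=[0,0,-8,0,0,0,-8,0,0,0,-8,0,0,0,-8,0,0,0,-8,0,0,0,-8,0,0,0,-3,0,0,0,0,0,0,0,0,0],
)

```text
time: 11.68
tool_pos: [0.6208, 0.0051, 0.1958]
orientation: [3.139, -0.001, 1.591]
wrist_force: [-3.7, 3.0, 23.3]
grip_width: 0.0005
```

move_arm(
  steps=[0,0,30,0,0,0,35,0,0,0,35,0,-20,-11,0,0,-25,-14,0,0,-25,-14,0,0,-25,-14,0,0,-25,-14,0,0,-25,-14,0,0,-17,-7,0,0,0,0,0,0,0,0,0,0],
  grip=0.5,
)

```text
time: 12.68
tool_pos: [0.4567, -0.0832, 0.2933]
orientation: [-3.141, -0.001, 1.59]
wrist_force: [0.3, -0.2, -0.0]
grip_width: 0.0459
```

```bash
python3 snap.py 6
```

```text
[ 0.4567 -0.0832  0.2933] [-0.65  0.11  0.82  1.89 -0.09  1.18  0.21]
```

View pics/both6.png

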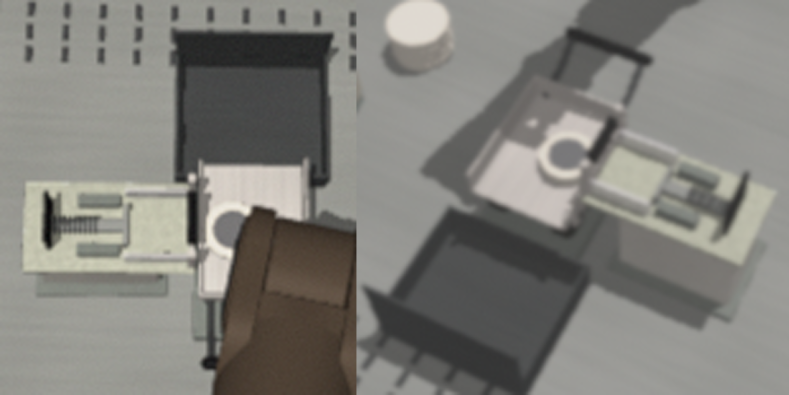

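The gate bar is back at its starting pixel (600,138), so the gate is shut. Next I'll descend onto the handle.

move_arm(
  steps=[1,0,-30,0,1,0,-35,0,0,0,-35,0,0,0,-30,0,0,0,-20,0,0,0,-12,0,0,0,-5,0,0,0,0,0],
)

```text
time: 13.45
tool_pos: [0.4595, -0.083, 0.1254]
orientation: [-3.139, 0.001, 1.591]
wrist_force: [-0.7, -0.4, 0.6]
grip_width: 0.046
```

move_arm(
  steps=[0,0,0,0,0,0,0,0,0,0,0,0,0,0,0,0,0,0,0,0,0,0,0,0],
  grip=0,
  grip_force=15,
)

```text
time: 13.95
tool_pos: [0.4597, -0.083, 0.1272]
orientation: [3.141, -0.001, 1.591]
wrist_force: [-3.4, -0.0, 6.0]
grip_width: 0.015
```

move_arm(
  steps=[0,0,0,0,0,0,0,0,0,0,-4,0,0,0,-3,0,0,0,0,0,0,0,0,0],
  grip=0.4,
)

```text
time: 14.45
tool_pos: [0.4595, -0.0832, 0.1194]
orientation: [-3.141, 0.0, 1.59]
wrist_force: [-0.4, -0.0, 0.0]
grip_width: 0.0367
```

move_arm(
  steps=[0,0,0,0,0,0,0,0,0,0,0,0,0,0,0,0,0,0,0,0,0,0,0,0],
  grip=0,
  grip_force=15,
)

```text
time: 14.95
tool_pos: [0.4597, -0.0831, 0.1198]
orientation: [-3.142, -0.0, 1.591]
wrist_force: [-1.4, -0.3, 2.1]
grip_width: 0.0157
```

move_arm(
  steps=[3,0,6.5,0,3,0,6.5,0,3,0,6.5,0,3.6,0,6.2,0,3.6,0,6.2,0,3.6,0,6.2,0,4.2,0,5.8,0,4.2,0,5.8,0,4.2,0,5.8,0,4.8,0,5.3,0,4.8,1,5.3,0,4.8,0,5.3,0],
)

```text
time: 15.95
tool_pos: [0.5041, -0.0823, 0.1916]
orientation: [-3.136, -0.001, 1.59]
wrist_force: [-12.9, 0.1, 8.8]
grip_width: 0.0157
```

```bash
python3 snap.py 7
```

```text
[ 0.5041 -0.0823  0.1916] [-0.53  0.34  0.77  1.93 -0.28  0.98  0.39]
```

View pics/both7.png

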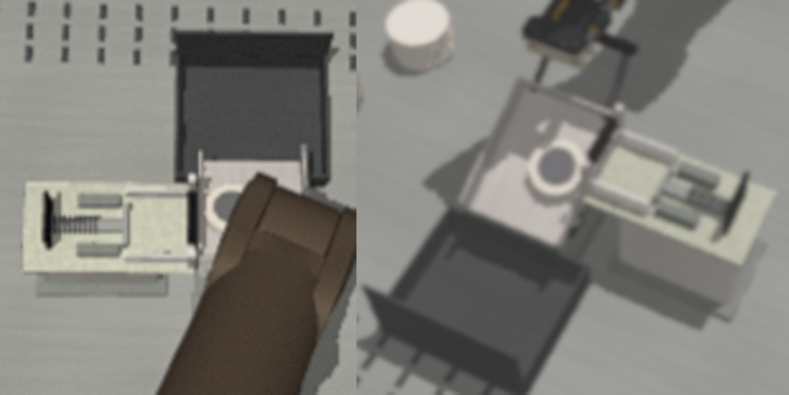

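The cart is tipping. The radial force is about 15 N inward, so I'll bias the rest of the arc slightly outward and continue.

move_arm(
  steps=[4.7,0,5.5,0,4.7,0,5.5,0,4.7,0,5.2,0,5.5,0,4.5,0,5.6,0,4.4,0,5.6,1,4.3,0,0,0,0,0],
)

```text
time: 16.63
tool_pos: [0.5386, -0.0817, 0.2223]
orientation: [3.14, 0.001, 1.591]
wrist_force: [-8.4, 0.7, 8.6]
grip_width: 0.0156
```

```bash
python3 snap.py 8
```

```text
[ 0.5386 -0.0817  0.2223] [-0.52  0.36  0.77  1.82 -0.29  1.07  0.38]
```

View pics/both8.png

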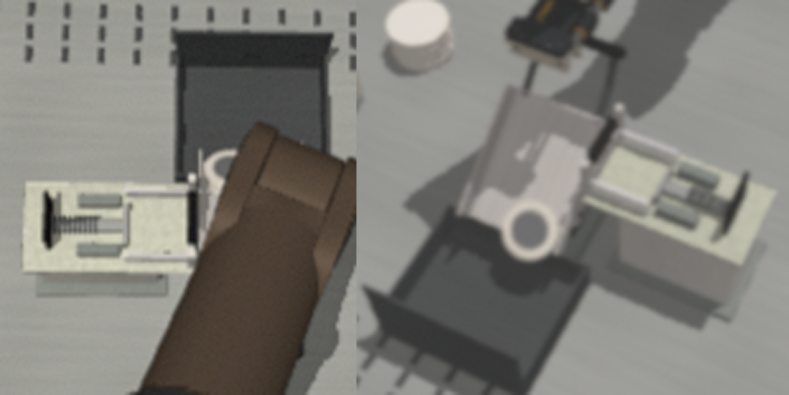

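The dish is sliding over the front edge at scene pixel (530,230). I'll tip a little further and wait.

move_arm(
  steps=[5.9,0,4,0,5.9,0,4,0,6,0,3.8,0,0,0,0,0,0,0,0,0,0,0,0,0,0,0,0,0],
)

```text
time: 17.32
tool_pos: [0.5559, -0.0814, 0.2333]
orientation: [3.14, 0.0, 1.59]
wrist_force: [-4.9, -1.2, 6.5]
grip_width: 0.0153
```

```bash
python3 snap.py 9
```

```text
[ 0.5559 -0.0814  0.2333] [-0.51  0.38  0.77  1.77 -0.3   1.11  0.38]
```

View pics/both9.png

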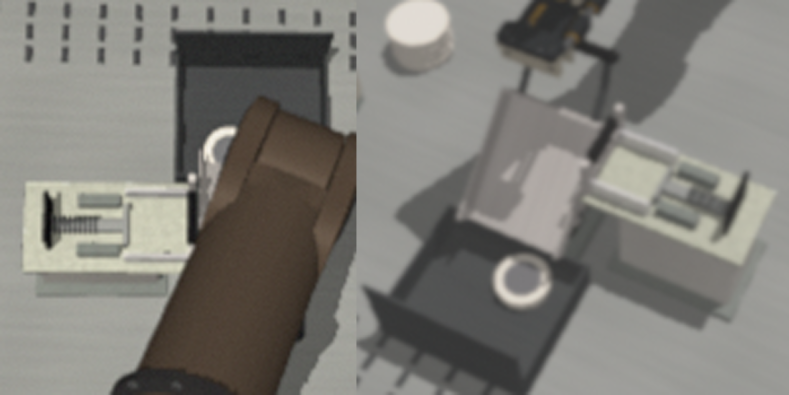

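Run:
```python
from h import *
im=viewer.read_camera("scene"); hsv=cv2.cvtColor(im,cv2.COLOR_RGB2HSV)
cv2.imwrite("pics/s10.png",cv2.resize(im[240:295,260:340,::-1],None,fx=8,fy=8,interpolation=cv2.INTER_CUBIC))
print(plane("scene",(295,265.8),.024), plane("scene",(295,265.8),.05), plane("top",(235+224/2.546,90+150/2.546),.024))
o=robot.get_obs();print(o["wrist_force"],o["time"])
```

```text
[ 0.75659267 -0.05024553  0.024     ] [ 0.76756987 -0.04134102  0.05      ] [ 0.75231183 -0.04590672  0.024     ]
[-4.85297912  0.0079673   6.66227343] 17.4667
```

View pics/s10.png

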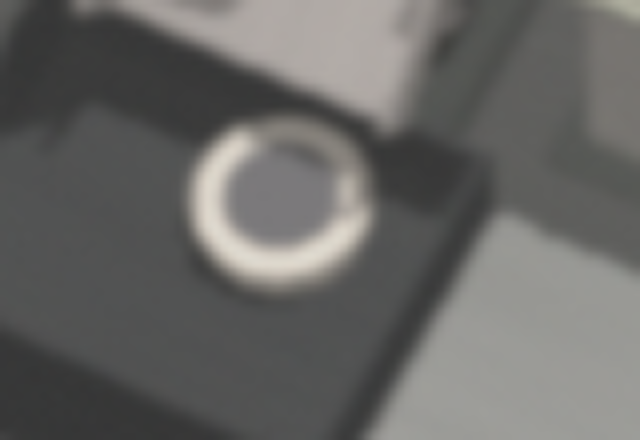

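The dish lies flat in the pan at about (0.755, -0.048). The two views agree to within 5 mm at floor height. I'll lower the handle back along the same path.

move_arm(
  steps=[-6,0,-3.8,0,-5.9,0,-4,0,-5.9,0,-4,0,-5.6,-1,-4.3,0,-5.6,0,-4.4,0,-5.5,0,-4.5,0,-4.7,0,-5.2,0,-4.7,0,-5.5,0,-4.7,0,-5.5,0,-4.8,0,-5.3,0,-4.8,-1,-5.3,0,-4.8,0,-5.3,0],
)

```text
time: 18.47
tool_pos: [0.4906, -0.0827, 0.1751]
orientation: [-3.139, -0.002, 1.59]
wrist_force: [-7.8, 2.0, 5.6]
grip_width: 0.0153
```

move_arm(
  steps=[-4.2,0,-5.8,0,-4.2,0,-5.8,0,-4.2,0,-5.8,0,-3.6,0,-6.2,0,-3.6,0,-6.2,0,-3.6,0,-6.2,0,-3,0,-6.5,0,-3,0,-6.5,0,-3,0,-6.5,0,0,0,-1,0,0,0,0,0,0,0,0,0],
)

```text
time: 19.47
tool_pos: [0.4597, -0.0832, 0.1189]
orientation: [-3.141, -0.0, 1.59]
wrist_force: [-6.5, -0.1, 6.0]
grip_width: 0.0155
```

```bash
python3 snap.py 11
```

```text
[ 0.4597 -0.0832  0.1189] [-0.49  0.37  0.72  2.12 -0.35  0.77  0.47]
```

View pics/both11.png

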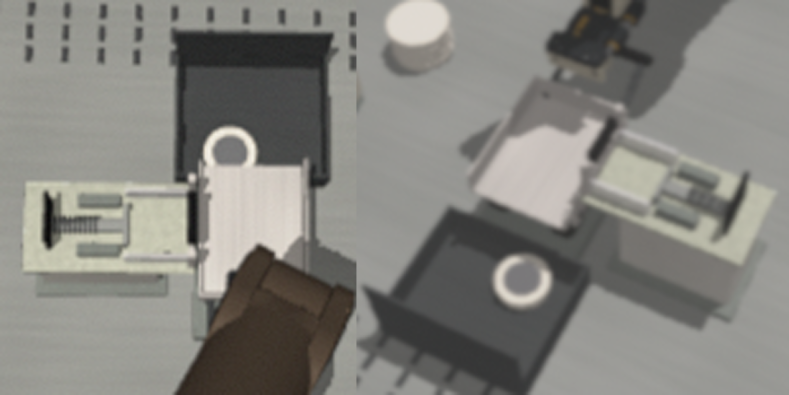

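move_arm(
  steps=[0,0,-2,0,0,0,-2,0,0,0,0,0,0,0,0,0],
)

```text
time: 19.9
tool_pos: [0.4597, -0.0835, 0.1155]
orientation: [-3.141, -0.001, 1.59]
wrist_force: [-10.5, 0.0, 16.6]
grip_width: 0.0155
```

The upward force rose to 17 N, so the foot is on the ground. Now I'll release and retreat upward.

move_arm(
  steps=[0,0,0,0,0,0,0,0,0,0,0,0,0,0,0,0,0,0,15,0,0,0,25,0,0,0,30,0,0,0,35,0,0,0,35,0,-15,0,20,0,-20,0,10,0,-20,0,0,0],
  grip=0.5,
)

```text
time: 20.9
tool_pos: [0.406, -0.0836, 0.2869]
orientation: [3.137, 0.0, 1.59]
wrist_force: [-0.3, -0.0, -0.0]
grip_width: 0.046
```

move_arm(
  steps=[-10,30,0,0,-5,35,0,0,0,38,0,0,0,38,0,0,0,38,0,0,0,38,0,0,0,30,0,0,0,20,0,0,0,0,0,0,0,0,0,0],
)

```text
time: 21.73
tool_pos: [0.3898, 0.1848, 0.2845]
orientation: [3.141, 0.001, 1.593]
wrist_force: [0.1, -0.6, -0.2]
grip_width: 0.0459
```

```bash
python3 snap.py 12
python3 - <<'E'
from h import *
cv2.imwrite("pics/top13.png",viewer.read_camera("top")[:,:,::-1])
E
```

```text
[0.3898 0.1848 0.2845] [-1.02  0.04  0.48  1.95 -0.02  1.15 -0.51]
```

View pics/both12.png

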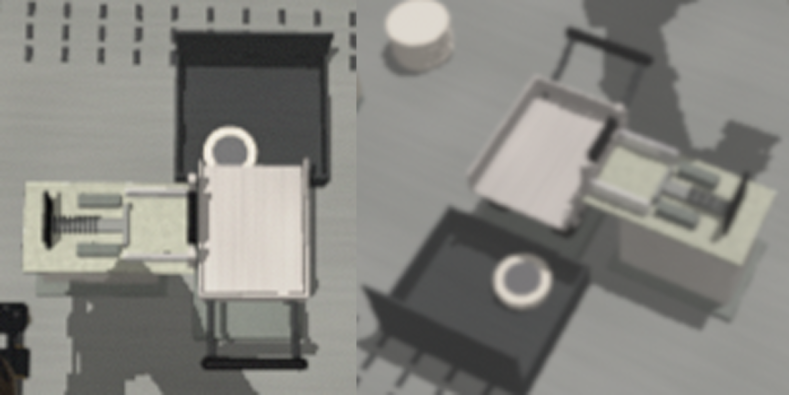

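View pics/top13.png

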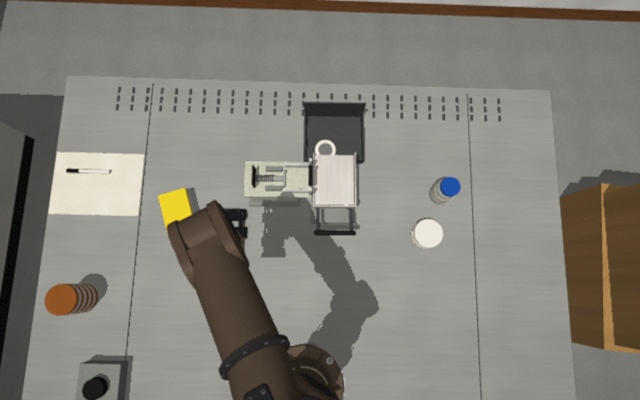

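The cart, gate and ejector look as they did at the start, and the bystanders haven't moved. I'll run one numeric check of the gate and handle pixels against the first picture before handing in.

Run:
```python
import cv2,numpy as np
g=lambda f:cv2.cvtColor(cv2.imread(f),cv2.COLOR_BGR2GRAY).astype(np.float32)
for v in("top","scene"):
  a,b,m=g(f"pics/{v}0z.png"),g(f"pics/{v}12z.png"),g(f"pics/{v}2z.png")
  for n,(x0,x1,y0,y1) in {"top":{"gate":(270,310,275,375),"handle":(290,470,525,560),"plate":(55,95,275,380)},"scene":{"gate":(335,400,160,250),"handle":(305,450,30,105),"plate":(540,600,240,350)}}[v].items():
    A,B,M=[i[y0:y1,x0:x1] for i in(a,b,m)]
    cm=lambda i:np.round(np.argwhere(i<60).mean(0)/3.8,2) if (i<60).any() else None
    print(v,n,"start",cm(A),"now",cm(B),"gate-up pic",cm(M))
```

```text
top gate start [12.64  4.77] now [13.03  4.72] gate-up pic [10.    4.82]
top handle start [ 4.33 23.2 ] now [ 4.36 21.97] gate-up pic [ 4.4  22.85]
top plate start [14.45  4.72] now [14.52  4.68] gate-up pic [17.4   4.18]
scene gate start [12.62  8.48] now [12.81  8.58] gate-up pic [6.72 8.04]
scene handle start [10.49 18.92] now [11.13 20.75] gate-up pic [10.54 19.06]
scene plate start [18.53  5.56] now [18.61  5.51] gate-up pic [18.55  5.5 ]
```

```bash
python3 -c "
from rig import robot
print(robot.sign_off())"
```

```text
the job is handed in; nothing more can be done
None
```

The job is done and handed in, at about 22 s of the 72 s allowed. sign_off gave no verdict.

- **What I did:** I raised the gate 31 mm by its bar and pushed the ejector to its stop, so the dish dropped flat into the cart. I let the ejector follow the fingers back and pushed the gate down (23 N at the bottom). Then I lifted the handle to about 0.7 rad by the planned arc, and the dish slid into the pan. I lowered the handle along the same path, pressed lightly until the foot was on the bench (17 N), let go and moved clear. The fingers stayed clear of the dish throughout.
- **Dish:** it lies flat in the pan at about (0.755, -0.048); the two cameras agree to within 5 mm.
- **Gate and ejector:** their image positions match the first picture to within 0.4 px (roughly 1 mm), and the ejector is back at rest.
- **Cart:** in the top view the handle row is within 0.03 px of the start. In the scene view the handle mask was about 2 px off sideways and 0.6 px in height. I put that down to the arm's shadow crossing it, but did not confirm it.
- **Bystanders:** the tip box, dish stack and bottle look unmoved in the final picture; I did not measure them.
- **Unplanned points:** the first grip on the handle sat slightly high, so I regripped 7 mm lower. While tipping, the radial force on the wrist reached about 15 N, well under the limits. My y position for closing the gate was about 10 mm off, but the fingers still overlapped the bar and closed it fully.

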